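# Set the notice stand's leg to its mark and close the cam lever

### The arm

A 6-joint arm with a two-finger parallel gripper is mounted at the origin on the work surface. World frame = base frame: x ahead of the robot, y to its left, z up, the work surface at z = 0. Lengths are in mm, angles in degrees, forces in N, time in s.
With the tool pointing down it reaches from about 300 to 850 mm from the base axis. Payload 4.2 kg.
Tool frame: the origin (TCP) lies on the centre line of the jaws, within the pads' length; the fingertips stand 14 mm ahead of it and the grasp point (between the pads) lies 5 mm behind it; z points along the fingers, y is the line along which they close (so a half turn about z gives the same grasp; the last joint's range is limited). The gripper opens to 91 mm and grips with 3 to 60 N. Pads are 32 mm wide; open, the fingers measure 118 mm over their backs; the gripper's body (76 mm by 178 mm) begins 60 mm behind the grasp point.
Start: joints at [61.994, 18.312, 89.639, -0, 72.044, -1.146], TCP at [259.799, 512.978, 227.976] pointing down, gripper open.
Joint ranges: [-177.97, 177.97], [-48.28, 115.42], [12.27, 149.76], [-77.06, 257.06], [2.81, 150.46], [-146.56, 146.56]. Speed limits (degrees/s): [147.25, 147.25, 180, 180, 180, 180].

### API

Orientations are given as [roll, pitch, yaw] about the fixed x, y, z axes, in that order (R = Rz(yaw) Ry(pitch) Rx(roll)).
In Python, from workcell import env gives the robot as it stands.
- The arm moves only by the tool arm_command, never from a script. Its argument "motion" is a list of rows, each an object with "offset": the shift along the tool's x, y, z in m, a list of three; "spin": the turn about the tool's z in rad. In form: [{"offset": [tx, ty, tz], "spin": spin}, ...]. A call has 1 to 5 rows; each row shifts and turns the commanded pose from where the row before left it, along the tool's axes as they then stand; what a row does not reach is not made up. A row lasts 1/8 s, in which the tool goes at most 62.5 mm and 10.7 degrees, less where a joint would pass 70% of its speed; a pose out of reach is approached as far as the arm can. A call with a gripper value outside its range is refused whole. "jaw" is the finger opening in m, from 0 to 0.0912, set as the call begins (left out, the last holds). The fingers move at their own pace and stop on an object; "newtons" is the grip in N (left out, the last holds). Time passes only in rows, so rows that do not move let the fingers close. It gives the time, the measured TCP pose, the force, the opening and the grip force at its end, in the units of the state.
- env.state(): the state, without advancing time (a new reading comes with each control period).
- env.grab_frame(name): name is "scene" or "top" or "wrist"; returns (picture, depth): 400x640x3 uint8, blue, green, red; 400x640 float32, mm along the optical axis (not along the pixel's ray), 0 where there is no reading.
- env.camera_model(name): a dict with "fx", "fy", "cx", "cy" (pixels), "eye" and "rotation" of the camera in the world; the wrist camera has in their place "hand_eye" (4x4, takes a point from camera to tool coordinates, whose origin is the TCP and whose axes are the flange's). Camera axes: x right, y down, z forward; pixel columns grow to the right and rows downward; lengths in mm; the calibration is good to about 2 mm. A picture is of the moment at which its call begins: read the wrist's pose just before it. camera_model takes no time and is no camera call.
- env.job_done(): hands the job in; it is judged then, once.
Trained networks look in the newest picture that a camera, given by its name, has taken for a name from the list of things; names that differ only in an ending like _2 or _b are one class to them, and where a whole thing is asked for, a point or a joint stands for the part that bears it (a point fixed in the world has none). Each returns a list of dicts, best first, with "score" (0 to 1); they miss things now and then, are a little off and sometimes report something else, mostly with a low value. They report only what shows in the picture. A call takes as long as a camera call.
- env.boxes_of(camera, target): "bbox" ([left, top, right, bottom] in pixels, round what is visible of it).
- env.pinpoint(camera, target): "location" ([column, row] in pixels: a listed point, or the origin of a listed thing).
The state is a dict: "time_s": time; "qpos": joint angles; "qvel": joint speeds; "effort": joint torques, N m; "ee_pos": TCP position; "ee_rot": TCP orientation; "force": force on the tool from outside, world axes, zero at the start; "torque": the same for the moment, N m; "gripper_width": finger opening in mm; "gripper_force": force on a finger pad.
Only numpy, scipy, OpenCV 4.12 (cv2) and the standard library are available. Lean on these libraries where they do the work, as an engineer would, in place of code of your own. Each camera call takes 0.05 s, during which the arm holds its last target. There are 200 camera calls.

### The job

The notice stand lies on its back on the library counter with its sprung leg pushed in and its red cam lever open. Draw the leg out by its T-shaped foot until the yellow pointer lines up with the red length mark and pause there; only then, keeping the leg held at the mark, swing the lever fully closed alongside the leg. Finish while still holding the leg at the mark with the fingers, as it springs back if let go, and leave the cup, jar and stamp pad where they are.

Things in the scene. Friction and masses are not known exactly. Their poses are not given: they have to be found in the camera images.
- stand: Notice stand lying on its back, fixed. Origin on the counter below the leg's midline; x from the foot towards the board, y to the lever's side, z up. White board 210 x 300 x 18 mm at x +32 to +242 mm, grey outer tube on it to 30 mm high; black clamp collar 50 x 64 mm, 30 mm high, x -14 to +36 mm; steel cam pivot at (0, +20 mm), 48 mm high; scale strip 4 mm high, y -82 to -42 mm, x -199 to -14 mm.
- leg: Leg (20 mm wide, z 10 to 26 mm) with a grey T-foot: crossbar 280 mm long along y, 16 mm thick, z 8 to 28 mm, inner face at x = -50 mm. Frame equals the stand's when fully in (the start). Slides only along the stand's x, out towards -x, at most 110 mm. A spring pulls it in with 4 N (in) to 6 N (out), plus 1 N friction, even with the lever closed: it stays out only while held.
- foot_inner (a point): Point on the inner (board-side) face of the T-foot, 120 mm from the leg's midline on the lever's side (stand +y), 20 mm from the end of the crossbar, at half its height (z = 18 mm).
- pointer (a point): Centre of the yellow pointer bar (4 mm along x, 16 mm along y, z 8 to 13 mm) fixed to the leg beyond the foot, on the side away from the board: at x = -86 mm, y = -46 mm in the leg's frame, so 36 mm beyond the foot's inner face towards stand -x.
- mark: Red length mark: a block 4 mm along x, 18 mm along y, 9 mm high, fixed on the scale strip beside the pointer's path. Origin at the centre of its underside, axes parallel to the stand's. The pointer is at the mark when both have the same stand x. From the start this takes 40 to 85 mm of pull.
- lever (a joint): Red cam lever's angle, rad: 0 = closed (hard stop), parallel to the leg; 0.55 = widest open, tip out to stand +y; starts at 0.42 to 0.52. Vertical pivot at stand (0, +20 mm); bar 150 mm long from the pivot towards the foot (-x), 10 mm wide, z 33 to 45 mm: it passes above the T-foot, so one upright finger can touch both. Stiff: about 2 N at 120 mm; stays where left.
- lever_tip (a point): Outer end of the cam lever, on its centre line, 150 mm from the pivot, z = 39 mm.
- cup: White cup, 72 mm across, 85 mm high, loose bystander; origin at the centre of its underside.
- jar: Pale translucent jar with a yellow cap, 60 mm across, 70 mm high, loose bystander; origin at the centre of its underside.
- stamp_pad: Green and black stamp pad 70 x 110 x 19 mm, loose bystander; origin at the centre of its underside.

How it is judged (in metres and radians):
On the way, in this order (a step that is already met when the one before it is completed fails the run):
1. the leg is held with its pointer at the red mark, the lever still open (x of pointer in the frame of mark between -0.007 and 0.007 m and contact force between the fingers and leg above 1 N and value of joint lever above 0.3 rad), for 0.3 s.
2. the lever is closed with the leg held at the mark (x of pointer in the frame of mark between -0.007 and 0.007 m and contact force between the fingers and leg above 1 N and value of joint lever below 0.07 rad), for 0.2 s.
At the end, for the whole second after the job is handed in: The fingers are still holding the leg (more than 1 N between fingers and leg) at rest with the pointer within 7 mm of the red mark along the leg, and the cam lever is closed to within 0.07 rad (all of step 2 and linear speed of leg below 0.01 m/s); the arm keeps its last pose, push and grip.
It fails at once if the lever is closed past 0.3 rad while the pointer is more than 12 mm off the mark (value of joint lever below 0.3 rad and not (x of pointer in the frame of mark between -0.012 and 0.012 m)).
It fails at once if the cup is shifted by more than 20 mm or tipped (distance of cup from where it was at the start of the episode above 0.02 m or angle between cup's own z axis and vertical above 0.35 rad).
It fails at once if the jar is shifted by more than 20 mm or tipped (distance of jar from where it was at the start of the episode above 0.02 m or angle between jar's own z axis and vertical above 0.35 rad).
It fails at once if the stamp pad is shifted by more than 20 mm or tipped (distance of stamp_pad from where it was at the start of the episode above 0.02 m or angle between stamp_pad's own z axis and vertical above 0.35 rad).
It also fails if it takes over 38 s, if anything falls off the work surface, if the arm or the gripper's body presses on something with over 40 N, if the wrist force passes 120 N, or if a joint passes its speed limit or range.

## Working session

There is one attempt and no reset: what is moved stays moved. The work goes in short steps, Python scripts to look and compute and a tool call to move; the robot and the scene stay as the last step left them, time stands still between calls to the robot, and variables do not carry over. Pictures are saved under pics/ and viewed, at most 10 in all, crops included, and the job is handed in when it is done.

Besides the shell and the picture viewer there is one more tool, called after ">>>" in YAML: its name, and indented under it one key for each argument. arm_command: Moves the arm, as the interface text tells. Its arguments: {"type":"object","properties":{"motion":{"type":"array"},"jaw":{"type":"number"},"newtons":{"type":"number"}},"required":["motion"]}

```bash
mkdir -p pics
cat > h.py <<'E'
import numpy as np, cv2
from workcell import env
from scipy.spatial.transform import Rotation as R
def cam(n):
    m=env.camera_model(n)
    if n=='wrist':
        s=env.state(); T=np.eye(4); T[:3,:3]=R.from_euler('xyz',s['ee_rot'],degrees=True).as_matrix(); T[:3,3]=s['ee_pos']
        T=T@np.array(m['hand_eye']); return m,T[:3,:3],T[:3,3]
    return m,np.array(m['rotation']).reshape(3,3),np.array(m['eye'])
def ray(c,p):
    m,r,e=c; return e, r@np.array([(p[0]-m['cx'])/m['fx'],(p[1]-m['cy'])/m['fy'],1])
def atz(c,p,z):
    e,d=ray(c,p); return e+d*(z-e[2])/d[2]
def tri(c1,p1,c2,p2):
    e1,d1=ray(c1,p1);e2,d2=ray(c2,p2)
    t=np.linalg.lstsq(np.c_[d1,-d2],e2-e1,rcond=None)[0]
    a=e1+d1*t[0];b=e2+d2*t[1]; return (a+b)/2,np.linalg.norm(a-b)
E
python3 - <<'E'
from h import *
np.set_printoptions(precision=1,suppress=True)
print(env.state())
C={};P={}
for n in ('scene','top'):
    C[n]=cam(n); im,d=env.grab_frame(n); cv2.imwrite(f'pics/{n}0.png',im)
    for t in ['foot_inner','pointer','mark','lever_tip','stand','leg','cup','jar','stamp_pad']:
        r=env.pinpoint(n,t)
        if r:
            p=P[n,t]=r[0]['location']; u,v=int(round(p[0])),int(round(p[1]))
            e,dd=ray(C[n],p); z=d[v,u] if 0<=v<400 and 0<=u<640 else 0
            print(n,t,r[0]['score'],p,e+dd*z)
    print(n,C[n][2],C[n][1])
for t in ['foot_inner','pointer','mark','lever_tip','stand','leg','cup','jar','stamp_pad']:
    if ('scene',t) in P and ('top',t) in P: print(t,*tri(C['scene'],P['scene',t],C['top'],P['top',t]))
print(env.state()['time_s'])
E
```

```text
{'time_s': 0.0, 'qpos': array([62. , 18.4, 89.7, -0. , 72. , -1.1]), 'qvel': array([ 0.1, -0. , -0.1, -0. , -0. ,  0.1]), 'effort': array([ -0. , -41.2, -23.2,   0.1,   0. ,  -0. ]), 'ee_pos': array([259.6, 512.5, 227.1]), 'ee_rot': array([-179.9,   -0. ,  153.1]), 'force': array([ 0.4, -0.5, -0.5]), 'torque': array([-0.,  0., -0.]), 'gripper_force': 0.0, 'gripper_width': 91.59609173040248}Traceback (most recent call last):
  File "<stdin>", line 6, in <module>
  File "h.py", line 9, in cam
    return m,np.array(m['rotation']).reshape(3,3),np.array(m['eye'])
             ~~~~~~~~~~~~~~~~~~~~~~~~~~~~~~~^^^^^
ValueError: cannot reshape array of size 3 into shape (3,3)
```

```bash
sed -i "s/return m,np.array(m\['rotation'\]).reshape(3,3),/return m,R.from_euler('xyz',m['rotation'],degrees=True).as_matrix(),/" h.py
python3 - <<'E'
from h import *
np.set_printoptions(precision=1,suppress=True)
print(env.camera_model('top'))
C={};P={}
L=['foot_inner','pointer','mark','lever_tip','stand','leg','cup','jar','stamp_pad']
for n in ('scene','top'):
    C[n]=cam(n); im,d=env.grab_frame(n); cv2.imwrite(f'pics/{n}0.png',im)
    for t in L:
        r=env.pinpoint(n,t)
        if r:
            p=P[n,t]=r[0]['location']; u,v=int(round(p[0])),int(round(p[1]))
            e,dd=ray(C[n],p); z=d[v,u] if 0<=v<400 and 0<=u<640 else 0
            print(n,t,round(r[0]['score'],2),np.array(p),e+dd*z)
for t in L:
    if ('scene',t) in P and ('top',t) in P: print(t,*tri(C['scene'],P['scene',t],C['top'],P['top',t]))
print(env.state()['time_s'])
E
```

```text
{'fx': 428.3912820628666, 'fy': 428.3912820628666, 'cx': 323.268736088549, 'cy': 198.70674671129316, 'eye': array([ 404.3,  -47.5, 1135.9]), 'rotation': array([-170.8,   -0.4,  -89. ])}
scene foot_inner 0.69 [365.4 150.9] [568.5 165.5  15.7]
scene pointer 0.83 [310.  197.6] [528.9 -15.7  12.3]
scene mark 0.46 [296.1 302.7] [ 640.4 -244.6   46.6]
scene lever_tip 0.55 [327.  141.8] [491.5 123.5  42.5]
scene stand 0.82 [362.1 200.2] [632.6  14.5  31.9]
scene leg 0.68 [353.  201.2] [617.3   4.6  30.3]
scene cup 0.78 [239.3 263.5] [ 514.1 -228.2   42.6]
scene jar 0.56 [297.  301.6] [ 640.8 -242.5   47.2]
scene stamp_pad 0.59 [409.  127.6] [625.6 287.6  19.3]
top foot_inner 0.92 [247.8 203.5] [568.5 144.8  27.7]
top pointer 0.56 [304.7 218.1] [536.2  -3.6  -0.9]
top lever_tip 0.64 [253.9 232.7] [491.1 122.9  44.8]
top stand 0.59 [294.4 190.4] [605.7  24.2  27. ]
top leg 0.78 [295.6 186.9] [615.1  21.3  27.2]
top cup 0.71 [380.2 234.7] [ 495.1 -204.1    6.3]
top jar 0.57 [387.8 183.7] [ 620.1 -215.3   68. ]
top stamp_pad 0.7 [191.7 186.1] [613.6 297.   18.5]
foot_inner [571.6 146.8  30.8] 8.627438457388076
pointer [530.7  -7.7   7.3] 11.766827310188425
lever_tip [491.4 123.3  42.5] 0.2632651532600585
stand [617.1  30.5   4.6] 17.335689335382124
leg [614.5  19.9  14.4] 7.413548517912444
cup [ 493.6 -207.2   -0.7] 5.913284313375046
jar [ 630.3 -225.7   10.3] 3.9231319850530264
stamp_pad [618.7 302.8   4.8] 5.656843544697335
1.0
```

View pics/top0.png

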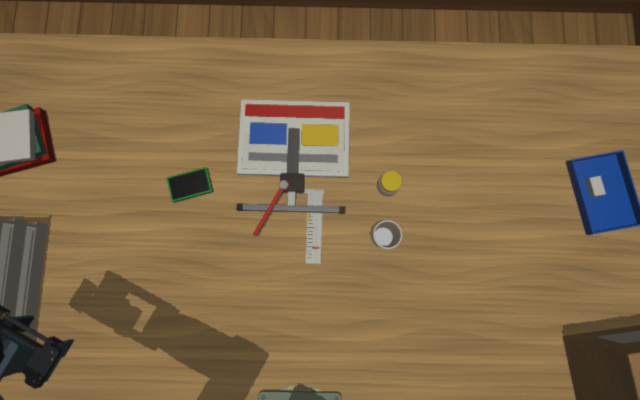

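View pics/scene0.png

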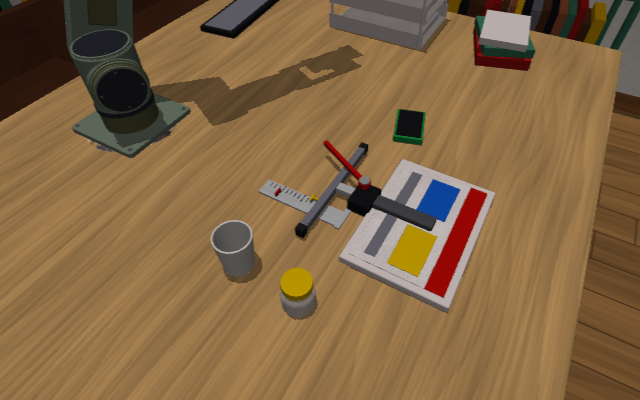

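Run:
```python
from h import *
np.set_printoptions(precision=1,suppress=True)
c=cam('top')
for n,p,z in [('endL',(238,207),28),('endR',(344,210),28),('brdTL',(241,100),18),('brdTR',(349,102),18),('brdBL',(237,175),18),('brdBR',(349,177),18),('mark',(316,247.5),9),('strip',(322,264),4),('strip2',(306,263),4)]: print(n,atz(c,p,z))
print(env.camera_model('wrist'))
```

```text
endL [558.7 169.9  28. ]
endR [ 556.  -106.7   28. ]
brdTL [856.5 178.4  18. ]
brdTR [ 856.9 -118.    18. ]
brdBL [646.1 178.8  18. ]
brdBR [ 646.4 -119.7   18. ]
mark [458.3 -35.5   9. ]
strip [415.9 -52.    4. ]
strip2 [417.8 -10.1   4. ]
{'fx': 302.90802544081896, 'fy': 302.90802544081896, 'cx': 317.801399140552, 'cy': 199.93378223713694, 'hand_eye': array([[   0. ,   -1. ,   -0.3,   76. ],
       [   1. ,    0. ,   -0. ,   -0.7],
       [   0. ,   -0.3,    1. , -156.8],
       [   0. ,    0. ,    0. ,    1. ]])}
```

>>> arm_command:
  motion:
    - {"offset": [0, 0, 0], "spin": -0.157}
    - {"offset": [0, 0, 0], "spin": -0.157}
    - {"offset": [0, 0, 0], "spin": -0.155}
    - {"offset": [-0.034, -0.036, 0.008], "spin": 0}
    - {"offset": [-0.034, -0.036, 0.008], "spin": 0}
  jaw: 0
  newtons: 20

```text
time_s: 1.62
ee_pos: [328.3, 440.5, 211.8]
ee_rot: [180.0, 0.0, -179.9]
force: [0.2, 0.5, -0.6]
gripper_width: 44.2
gripper_force: 0.0
```

>>> arm_command:
  motion:
    - {"offset": [-0.034, -0.036, 0.008], "spin": 0}
    - {"offset": [-0.034, -0.036, 0.008], "spin": 0}
    - {"offset": [-0.034, -0.036, 0.008], "spin": 0}
    - {"offset": [-0.034, -0.036, 0.008], "spin": 0}
    - {"offset": [-0.034, -0.036, 0.008], "spin": 0}

```text
time_s: 2.25
ee_pos: [499.0, 259.8, 171.9]
ee_rot: [180.0, 0.0, -180.0]
force: [0.4, -0.7, -0.3]
gripper_width: 0.3
gripper_force: 0.0
```

>>> arm_command:
  motion:
    - {"offset": [-0.034, -0.036, 0.02], "spin": 0}
    - {"offset": [-0.034, -0.036, 0.02], "spin": 0}
    - {"offset": [-0.032, -0.036, 0.02], "spin": 0}
    - {"offset": [0, 0, 0], "spin": 0}
    - {"offset": [0, 0, 0], "spin": 0}

```text
time_s: 2.88
ee_pos: [597.6, 153.3, 112.0]
ee_rot: [180.0, -0.0, 180.0]
force: [0.4, 0.5, -0.7]
gripper_width: 0.6
gripper_force: 0.0
```

Run:
```python
from h import *
np.set_printoptions(precision=1,suppress=True)
c=cam('wrist'); im,d=env.grab_frame('wrist'); cv2.imwrite('pics/w1.png',im)
for t,z in [('foot_inner',18),('pointer',13),('mark',9),('lever_tip',39)]:
    for r in env.pinpoint('wrist',t)[:2]:
        p=r['location']; print(t,round(r['score'],2),np.array(p),atz(c,p,z))
        u,v=map(int,np.round(p))
        if 0<=v<400 and 0<=u<640: e,dd=ray(c,p); print('   depth',e+dd*d[v,u])
print(env.state())
```

```text
foot_inner 0.84 [319.5 174.5] [569.  154.2  18. ]
   depth [567.1 154.1  27.8]
pointer 0.76 [119.1 131.6] [534.  -11.1  13. ]
   depth [534.1 -11.9  11.9]
mark 0.78 [83.7 32.5] [459.6 -27.9   9. ]
   depth [460.4 -25.4  12.6]
mark 0.7 [278.1  60.5] [479.4 121.4   9. ]
   depth [477.9 120.3  -0.1]
lever_tip 0.92 [277.2  59.2] [483.4 124.4  39. ]
   depth [477.  119.7   0.4]
{'time_s': 3.125, 'qpos': array([ 13.4,  27.1,  93.3,   0. ,  59.5, -76.7]), 'qvel': array([-0.2,  0. ,  0.1, -0.2,  0. ,  0. ]), 'effort': array([ -0.1, -46.7, -20.6,  -0. ,   0.1,   0. ]), 'ee_pos': array([597.5, 154.1, 112.7]), 'ee_rot': array([ 180. ,    0.1, -179.9]), 'force': array([-0.2,  0.2, -0.9]), 'torque': array([ 0. , -0. ,  0.1]), 'gripper_force': 0.0, 'gripper_width': 0.2434344959327882}
```

View pics/w1.png

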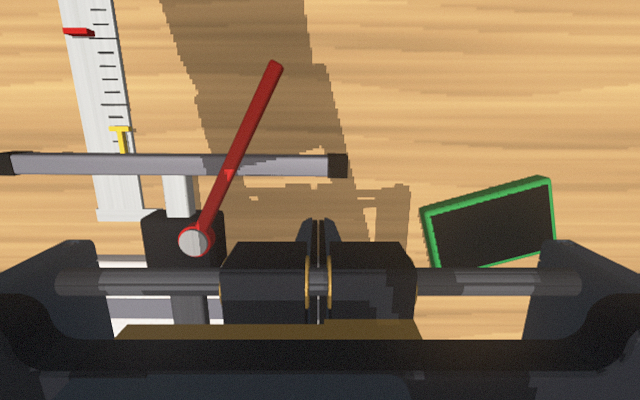

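>>> arm_command:
  motion:
    - {"offset": [0, -0.002, 0.025], "spin": 0}
    - {"offset": [0, -0.002, 0.025], "spin": 0}
    - {"offset": [0, -0.002, 0.02], "spin": 0}
    - {"offset": [0, 0, 0.017], "spin": 0}
    - {"offset": [0, 0, 0], "spin": 0}

```text
time_s: 3.75
ee_pos: [597.0, 147.3, 23.9]
ee_rot: [-180.0, -0.1, -180.0]
force: [-0.5, -0.3, 0.1]
gripper_width: 0.4
gripper_force: 0.0
```

>>> arm_command:
  motion:
    - {"offset": [0.006, 0, 0], "spin": 0}
    - {"offset": [0.006, 0, 0], "spin": 0}
    - {"offset": [0.006, 0, 0], "spin": 0}
    - {"offset": [0.006, 0, 0], "spin": 0}
    - {"offset": [0, 0, 0], "spin": 0}

```text
time_s: 4.38
ee_pos: [575.5, 147.4, 25.9]
ee_rot: [179.9, 0.3, -180.0]
force: [4.6, 0.2, -1.8]
gripper_width: 0.4
gripper_force: 2.3
```

>>> arm_command:
  motion:
    - {"offset": [0.013, 0, 0], "spin": 0}
    - {"offset": [0.013, 0, 0], "spin": 0}
    - {"offset": [0.013, 0, 0], "spin": 0}
    - {"offset": [0.013, 0, 0], "spin": 0}
    - {"offset": [0, 0, 0], "spin": 0}

```text
time_s: 5.0
ee_pos: [523.2, 147.8, 26.0]
ee_rot: [179.9, 0.2, 180.0]
force: [4.7, 1.4, 0.1]
gripper_width: 0.3
gripper_force: 2.1
```

```bash
cat > look.py <<'E'
from h import *
import sys
np.set_printoptions(precision=1,suppress=True)
c=cam('wrist'); im,d=env.grab_frame('wrist'); cv2.imwrite(f'pics/{sys.argv[1]}.png',im)
for t,z in [('pointer',13),('mark',9),('lever_tip',39),('foot_inner',18)]:
    for r in env.pinpoint('wrist',t)[:2]:
        p=r['location']; print(t,round(r['score'],2),np.array(p),atz(c,p,z))
s=env.state(); print(s['time_s'],s['ee_pos'],s['force'],s['gripper_force'])
E
python3 look.py w2
```

```text
pointer 0.57 [ 37.7 157.2] [469.4  -9.2  13. ]
mark 0.67 [  7.4 136.8] [458.5 -27.    9. ]
lever_tip 0.86 [273.9 197.6] [485.6 125.6  39. ]
foot_inner 0.8 [329.4 221.4] [505.6 153.9  18. ]
5.25 [523.4 147.6  25.8] [4.8 1.9 2.7] 2.3005874908994883
```

View pics/w2.png

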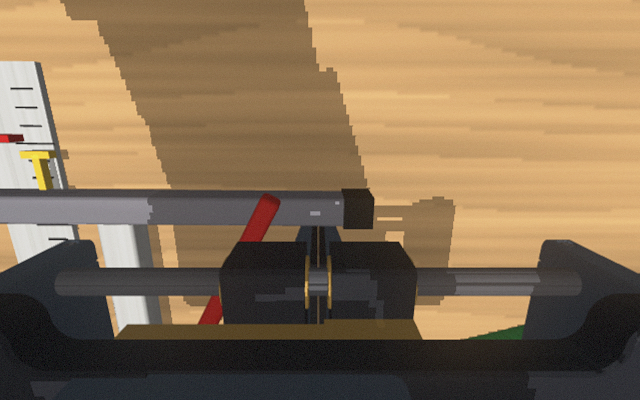

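>>> arm_command:
  motion:
    - {"offset": [0.006, 0, 0], "spin": 0}
    - {"offset": [0.005, 0, 0], "spin": 0}
    - {"offset": [0, 0, 0], "spin": 0}

```text
time_s: 5.62
ee_pos: [512.7, 147.7, 25.8]
ee_rot: [179.9, 0.2, 180.0]
force: [5.3, 2.4, 1.5]
gripper_width: 0.4
gripper_force: 2.7
```

```bash
python3 look.py w3
python3 - <<'E'
import cv2
im=cv2.imread('pics/w3.png'); cv2.imwrite('pics/w3c.png',cv2.resize(im[110:210,0:130],None,fx=6,fy=6,interpolation=cv2.INTER_NEAREST)[:600,:780])
from h import *
cc=cam('top'); im,d=env.grab_frame('top'); hsv=cv2.cvtColor(im,cv2.COLOR_BGR2HSV)
r=np.argwhere(((hsv[...,0]<6)|(hsv[...,0]>174))&(hsv[...,1]>150)&(hsv[...,2]>80)); r=r[(r[:,0]>225)&(r[:,0]<270)&(r[:,1]>300)&(r[:,1]<330)]
y=np.argwhere((hsv[...,0]>22)&(hsv[...,0]<34)&(hsv[...,1]>150)&(hsv[...,2]>120)); y=y[(y[:,0]>225)&(y[:,0]<270)&(y[:,1]>290)&(y[:,1]<330)]
for a,z in((r,9),(y,13)):
    if len(a): print(len(a),a.mean(0),a.min(0),a.max(0),atz(cc,a.mean(0)[::-1],z))
E
```

```text
pointer 0.68 [ 37.9 157. ] [458.8  -9.   13. ]
mark 0.71 [ 15.7 153.4] [457.3 -24.8   9. ]
lever_tip 0.67 [273.  217.6] [485.5 124.7  39. ]
foot_inner 0.92 [329.3 222.6] [495.9 153.8  18. ]
5.875 [512.8 147.7  25.8] [4.5 1.6 1.9] 2.5925618852488697
2 [246.5 307. ] [246 307] [247 307] [460.23638275 -12.01221508  13.        ]
```

View pics/w3c.png

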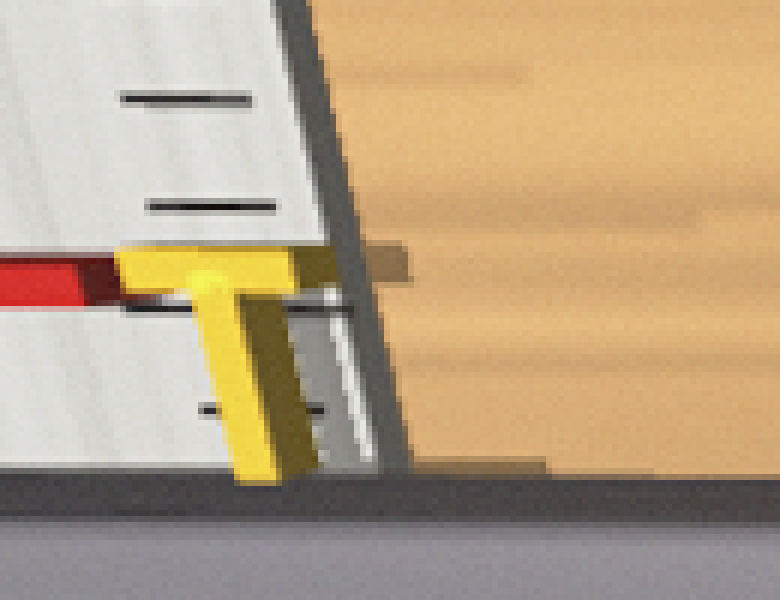

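>>> arm_command:
  motion:
    - {"offset": [0, 0, 0], "spin": 0}
    - {"offset": [0, 0, 0], "spin": 0}
    - {"offset": [0, -0.008, 0], "spin": 0}
    - {"offset": [0, -0.008, 0], "spin": 0}
    - {"offset": [0, -0.006, 0], "spin": 0}

```text
time_s: 6.55
ee_pos: [512.6, 126.1, 25.6]
ee_rot: [179.8, 0.2, 179.9]
force: [4.8, 5.6, 0.3]
gripper_width: 0.3
gripper_force: 3.6
```

>>> arm_command:
  motion:
    - {"offset": [0, -0.006, 0], "spin": 0}
    - {"offset": [0, -0.006, 0], "spin": 0}
    - {"offset": [0, -0.006, 0], "spin": 0}
    - {"offset": [0, -0.006, 0], "spin": 0}
    - {"offset": [0, -0.006, 0], "spin": 0}

```text
time_s: 7.18
ee_pos: [512.4, 96.3, 25.5]
ee_rot: [179.8, 0.2, 179.9]
force: [4.9, 5.8, -0.3]
gripper_width: 0.3
gripper_force: 3.8
```

```bash
python3 look.py w4
```

```text
pointer 0.61 [126.4 156.3] [457.9 -10.7  13. ]
pointer 0.57 [293.3 189. ] [476.7  81.7  13. ]
mark 0.74 [ 99.5 155.7] [458.  -28.4   9. ]
lever_tip 0.84 [293.2 186. ] [468.9  83.8  39. ]
foot_inner 0.78 [422.6 221.4] [494.7 156.   18. ]
7.425 [512.4  95.7  25.5] [4.3 3.2 0.6] 3.558364326454466
```

>>> arm_command:
  motion:
    - {"offset": [0, -0.005, 0], "spin": 0}
    - {"offset": [0, -0.005, 0], "spin": 0}
    - {"offset": [0, -0.005, 0], "spin": 0}
    - {"offset": [0, -0.003, 0], "spin": 0}
    - {"offset": [0, 0, 0], "spin": 0}

```text
time_s: 8.05
ee_pos: [512.2, 78.0, 25.4]
ee_rot: [179.9, 0.2, 179.9]
force: [5.3, 5.6, 0.4]
gripper_width: 0.4
gripper_force: 3.8
```

>>> arm_command:
  motion:
    - {"offset": [0, -0.002, 0], "spin": 0}
    - {"offset": [0, -0.001, 0], "spin": 0}
    - {"offset": [0, 0, 0], "spin": 0}

```text
time_s: 8.43
ee_pos: [512.2, 75.3, 25.4]
ee_rot: [179.9, 0.2, 179.9]
force: [4.9, 5.7, 1.1]
gripper_width: 0.6
gripper_force: 3.9
```

>>> arm_command:
  motion:
    - {"offset": [0, -0.001, 0], "spin": 0}
    - {"offset": [0, -0.001, 0], "spin": 0}
    - {"offset": [0, 0, 0], "spin": 0}

```text
time_s: 8.8
ee_pos: [512.2, 73.3, 25.4]
ee_rot: [179.9, 0.2, 179.9]
force: [5.0, 5.5, 0.9]
gripper_width: 0.1
gripper_force: 3.9
```

>>> arm_command:
  motion:
    - {"offset": [0, -0.001, 0], "spin": 0}
    - {"offset": [0, -0.001, 0], "spin": 0}
    - {"offset": [0, 0, 0], "spin": 0}

```text
time_s: 9.18
ee_pos: [512.2, 71.8, 25.4]
ee_rot: [179.8, 0.2, 179.9]
force: [4.3, 8.5, 0.2]
gripper_width: 0.4
gripper_force: 5.5
```

>>> arm_command:
  motion:
    - {"offset": [0, -0.001, 0], "spin": 0}
    - {"offset": [0, -0.001, 0], "spin": 0}
    - {"offset": [0, 0, 0], "spin": 0}

```text
time_s: 9.55
ee_pos: [512.2, 71.6, 25.4]
ee_rot: [179.6, 0.2, 179.8]
force: [4.4, 16.5, -0.4]
gripper_width: 0.4
gripper_force: 9.3
```

```bash
python3 look.py w5
```

```text
mark 0.64 [142.3 156.8] [458.2 -28.5   9. ]
lever_tip 0.94 [285.8 181.7] [466.5  55.6  39. ]
foot_inner 0.84 [459.  221.9] [495.1 152.4  18. ]
9.8 [512.2  71.5  25.4] [ 5.5 16.5 -0.9] 9.163203259231523
```

View pics/w5.png

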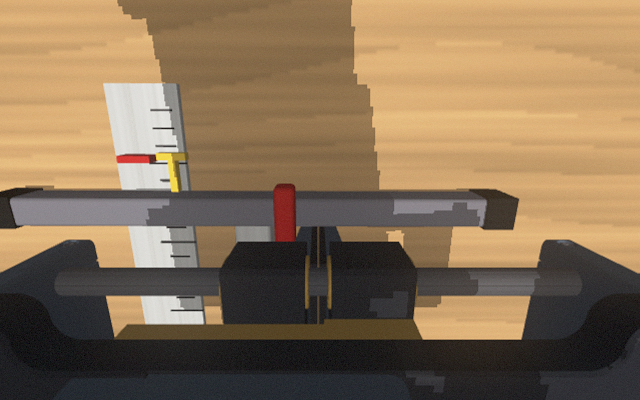

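The lever is on its hard stop: the force rose to 16 N with no further motion, and it looks parallel to the leg. The pointer bar (row 156) is within about 2 mm of the mark (row 158), and the fingers hold the leg with about 5 N.

```bash
python3 -c "
from workcell import env
print(env.job_done())"
```

```text
the job is handed in; nothing more can be done
None
```

I handed the job in at about 10 s with the pointer about 2 mm from the red mark, the lever closed on its stop, the fingers still holding the leg with about 5 N, and the cup, jar and stamp pad not touched; no verdict came back.

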